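# Pry the label printer up onto its prop leg

## Task

The deck under the heavy label printer has to be wiped. Stand the blue fulcrum block in front of the printer's yellow-marked front edge, put the tip of the pry bar over the block and under that edge, and lever the printer up until its red prop leg swings in under it; then let it down gently onto the leg and lay the bar flat on the table, away from printer and block. Lift with the bar over the block, never touch the printer with the gripper, leave the block standing, and leave the bottle, the vial and the box as they stand.

Things in the scene. Friction and masses are not known exactly. Their poses are not given: they have to be found in the camera images.
- stand: Hinge plate screwed to the table, carrying the 5 kg grey label printer. Origin on the table below the middle of the printer's front edge as it lies; x points back into the printer, y along the front edge, to the left seen from the front. The hinge axis is parallel to y, 170 mm behind the origin, 20 mm up. The housing, 134 mm wide, starts 35 mm behind the edge; its top is 115 mm up.
- front_edge (a point): Fixed point: middle of the lower front edge of the printer's dark base plate (150 mm wide, 9 mm thick) while it lies down, 20 mm above the table; a yellow strip marks 70 mm of the edge, centred here. The 20 mm gap below is free for 80 mm inward within 50 mm of the mid-line; beyond are two rubber feet. Axes as stand.
- printer (a joint): Tilt of the printer about its rear hinge, rad: 0 lying on its feet, grows as the front edge rises (0.1 = edge 17 mm up, stop at 0.2). It takes 15 to 30 N upward at the front edge, and it falls back when let go before the leg is in place.
- prop (a joint): Red prop leg, 48 mm long, outside the printer's left-hand side (stand y = 86 mm), its pivot 20 mm behind the edge. 0: folded back, foot on the table. As the printer rises a weak spring swings it forward; at a tilt of about 0.11 to 0.12 it snaps past vertical to its stop at about 1.0 and then carries the printer at a tilt of about 0.10.
- bar: Steel pry bar, 200 mm long, 0.2 kg, lying flat. Origin at the middle of its underside; x along the bar to the tip, z up.
- bar_mid (a point): Middle of the pry bar, half-way up (7 mm above its underside); the centre of mass is about 24 mm behind it. From 100 to 10 mm behind it a black ribbed grip, 24 mm wide, 14 mm thick; ahead a blade 18 mm wide, 8 mm thick, the last 25 mm to the tip 5 mm thick; all centred on one mid-line.
- bar_tip (a point): Tip of the pry bar: end of its mid-line, 100 mm ahead of bar_mid.
- fulcrum: Blue fulcrum block, 0.5 kg, loose, foot 44 (x) by 50 mm (y), 32 mm high. On top a steel ridge of 8 mm radius along y, its axis 24 mm up over the block's middle. Origin: middle of the underside. Stands best about 45 mm (its middle) in front of the edge, ridge parallel to it: the bar then meets edge and ridge at a slope of 24 degrees, grip end high, and the leg snaps in with the bar about level.
- fulcrum_mid (a point): Centre of the fulcrum block, 16 mm up. It can be gripped by its end faces, across its 50 mm (y), close to the table or up to 20 mm high.
- bystander_bottle_mid (a point): Centre of a white pill bottle with blue cap, 52 mm across, 85 mm high; a bystander.
- bystander_vial_mid (a point): Centre of an orange vial with white cap, 50 mm across, 88 mm high; a bystander.
- bystander_box_mid (a point): Centre of a small white tablet box, 45 x 60 x 50 mm; a bystander.
Mind the look-alikes: they are no part of the job. Leave any orange look-alike of the fulcrum alone.

How it is judged:
By the outcome, as a careful person would: the job done as asked, in the order asked, and still so for the second after the job is handed in, with the robot touching nothing.
It also fails if it takes over 64 s, if anything falls off the work surface, if the arm or the gripper's body presses on something with over 40 N, if the wrist force passes 120 N, or if a joint passes its speed limit or range.

## Robot

A 6-joint arm with a two-finger parallel gripper is mounted at the origin on a cart in front of the work surface, level with it; the furniture and walls round the work are solid. World frame = base frame: x ahead of the robot, y to its left, z up, the work surface at z = 0. Lengths are in m, angles in rad, forces in N, time in s.
With the tool pointing down it reaches from about 0.425 to 1.125 m from the base axis. Payload 14.9 kg.
Tool frame: the origin (TCP) lies between the finger pads; the fingertips stand 22 mm ahead of it and the grasp point (between the pads) lies 3 mm ahead of it; z points along the fingers, x is the direction in which the jaws open and shut, and the axes are right-handed (so a half turn about z gives the same grasp; the last joint's range is limited). The gripper opens to 91 mm and grips with 3 to 60 N. Pads are 32 mm wide; open, the fingers measure 118 mm over their backs; the gripper's body (76 mm by 178 mm) begins 60 mm behind the grasp point.
Start: joints at [1.307, 0.379, 1.734, -0, 1.028, -0.033], TCP at [0.16, 0.681, 0.236] pointing down, gripper open.
Joint ranges: [-2.77, 2.77], [-0.74, 2.19], [0, 2.66], [-1.06, 4.2], [0.31, 2.87], [-3.08, 3.08]. Speed limits (rad/s): [1.89, 1.89, 2.39, 3.14, 3.14, 3.14].

## Interface

Orientations are given as a 3x3 rotation matrix whose columns are the frame's x, y, z axes.
In Python, from bench import manip gives the robot as it stands.
- The arm moves only by the shell command python3 -m handwheel 'ROWS' [FORCE]. ROWS is JSON, a list of rows, each a list of 5 numbers: the finger opening in mm, from 0 to 91.2, then the shift along the tool's x, y, z in units of 40 mm (1.0 is 40 mm), then the turn about the tool's z in units of 5 degrees (1.0 is 5 degrees). In form: [[jaw, x, y, z, yaw], ...]. A call has exactly 5 rows; each row shifts and turns the commanded pose from where the row before left it, along the tool's axes as they then stand; what a row does not reach is not made up. A row lasts 1/12 s, in which the tool goes at most 41.7 mm and 7.16 degrees, less where a joint would pass 70% of its speed; a pose out of reach is approached as far as the arm can. A call is refused whole if a number of a shift passes 1 or a number of a turn 1, either way. A call with a gripper value outside its range is refused whole. The fingers move at their own pace and stop on an object; FORCE is the grip in N (left out, the last holds). Time passes only in rows, so rows that do not move let the fingers close, or fill a call up. It gives the time, the measured TCP pose, the force and the opening at its end, in the units of the state.
- manip.read_state(): the state, without advancing time (a new reading comes with each control period).
- manip.grab_frame(name): name is "scene" or "top" or "wrist"; returns (picture, depth): 420x560x3 uint8, red, green, blue; 420x560 float32, m along the optical axis (not along the pixel's ray), 0 where there is no reading.
- manip.calibration(name): a dict with "fx", "fy", "cx", "cy" (pixels), "R" (3x3) and "t" (3): a world point X has camera coordinates R X + t. Camera axes: x right, y down, z forward; pixel columns grow to the right and rows downward; lengths in m; the calibration is good to about 2 mm. A picture is of the moment at which its call begins: read the wrist's pose just before it. calibration takes no time and is no camera call; for the wrist camera it gives the pose at the moment of the call.
- manip.hand_in(): hands the job in, once; it reports no verdict.
The state is a dict: "clock": time; "joints": joint angles; "joint_vel": joint speeds; "joint_efforts": joint torques, N m; "tool_pos": TCP position; "eef_rot": TCP orientation; "ft_force": force on the tool from outside, world axes, zero at the start; "torque": the same for the moment, N m; "width": finger opening in m.
Only numpy, scipy, OpenCV 4.12 (cv2) and the standard library are available. Lean on these libraries where they do the work, as an engineer would, in place of code of your own. Each camera call takes 0.05 s, during which the arm holds its last target. There are 200 camera calls.

## Working session

There is one attempt and no reset: what is moved stays moved. The work goes in short steps, Python scripts to look and compute and a shell command to move; the robot and the scene stay as the last step left them, time stands still between calls to the robot, and variables do not carry over. Pictures are saved under pics/ and viewed, about 8 in all and at most 12, crops included, and the job is handed in when it is done.

```bash
ls; mkdir -p pics; cat > h.py <<'E'
import numpy as np, cv2
from bench import manip
def grab(n):
    im,d=manip.grab_frame(n); return im,d
def pts(n,d,c=None):
    c=c or manip.calibration(n)
    v,u=np.mgrid[:d.shape[0],:d.shape[1]]
    P=np.stack([(u-c['cx'])/c['fx']*d,(v-c['cy'])/c['fy']*d,d],-1)
    return (P-np.array(c['t']))@np.array(c['R'])
def ray(c,u,v,z):
    R=np.array(c['R']);o=-R.T@np.array(c['t'])
    d=R.T@np.array([(u-c['cx'])/c['fx'],(v-c['cy'])/c['fy'],1])
    return o+d*(z-o[2])/d[2]
E
python3 - <<'E'
from h import *
np.set_printoptions(precision=4,suppress=True)
for n in('top','scene'):
    im,d=grab(n); cv2.imwrite(f'pics/{n}0.png',im[:,:,::-1]); np.save(f'pics/{n}0.npy',d)
    c=manip.calibration(n);print(n,c['fx'],-np.array(c['R']).T@c['t'],np.array(c['R']).tolist())
s=manip.read_state();print(s)
E
```

```text
pics
top 462.9743686665065 [ 0.0479 -0.0186  1.0353] [[0.43294468510587936, -0.9014072548221037, 0.004884730560611439], [-0.7717322524376377, -0.37345136790605676, -0.5147459629337805], [0.4658199546886123, 0.21908682471379676, -0.8573288360079375]]
scene 380.0640574919149 [ 0.1446 -0.3193  0.6895] [[0.7840370541234526, -0.6207110504597703, -0.0019208327743478197], [-0.4123044320809743, -0.51847475135956, -0.7491254818046359], [0.4639945614420538, 0.5881341037890687, -0.6624253338395393]]
{'clock': 0.1, 'joints': array([ 1.3067,  0.3794,  1.7347, -0.    ,  1.0285, -0.0333]), 'joint_vel': array([-0.0034, -0.0022, -0.0015,  0.0001, -0.0009, -0.0005]), 'joint_efforts': array([ -0.002 , -76.5036, -43.5292,   0.0652,   0.0398,  -0.    ]), 'tool_pos': array([0.1601, 0.6811, 0.2353]), 'eef_rot': array([[ 0.2288,  0.9735, -0.0002],
       [ 0.9735, -0.2288, -0.001 ],
       [-0.001 , -0.    , -1.    ]]), 'ft_force': array([ 0.4601, -0.1598, -0.326 ]), 'torque': array([-0.0276, -0.018 , -0.0402]), 'width': 0.0912630652515178}
```

View pics/top0.png

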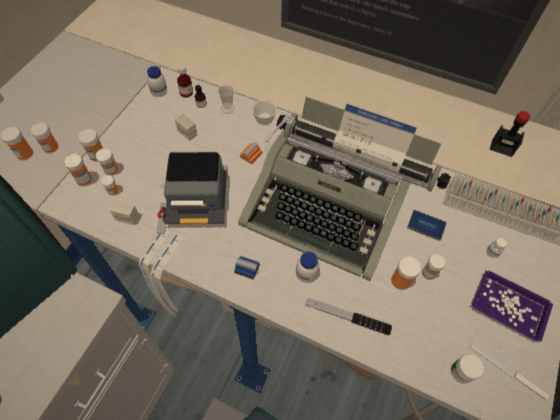

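View pics/scene0.png

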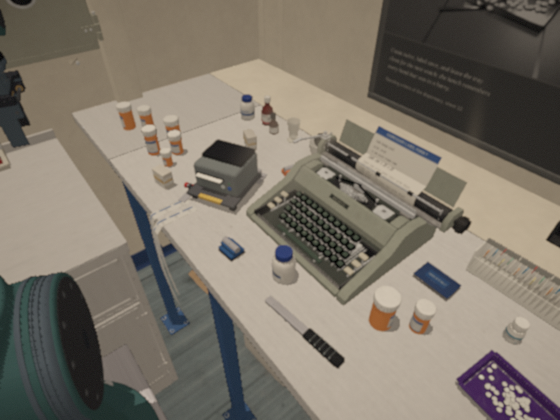

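The top view shows the printer at (195,190) with its yellow strip at (195,220). The blue block is at (247,267), and the bar runs from its tip at (308,303) to its grip end at (390,326). The white bottle is at (308,263), the orange decoy at (251,152) and a look-alike bar at (505,370). The scene view agrees. Next I'll measure from both views.

```bash
cat > m.py <<'E'
from h import *
np.set_printoptions(precision=4,suppress=True)
B={'top':dict(yel=(172,210,220,230),blue=(230,255,265,280),grip=(345,308,395,336),blade=(300,297,350,320),prn=(155,145,235,228),bot=(295,248,322,280)),
'scene':dict(yel=(192,178,215,195),blue=(215,232,248,262),grip=(298,325,348,368),blade=(262,295,308,335),prn=(180,140,262,210),bot=(270,245,300,285))}
for n in('top','scene'):
    im=cv2.imread(f'pics/{n}0.png'); d=np.load(f'pics/{n}0.npy'); P=pts(n,d)
    hsv=cv2.cvtColor(im,cv2.COLOR_BGR2HSV).astype(int); H,S,V=hsv[...,0],hsv[...,1],hsv[...,2]
    print(n)
    for k,(a,b,c,e) in B[n].items():
        m=np.zeros(H.shape,bool); m[b:e,a:c]=1
        if k=='yel': m&=(H>15)&(H<35)&(S>110)&(V>110)
        elif k in('blue','bot'): m&=(H>98)&(H<125)&(S>90)
        elif k=='grip': m&=(V<70)&(P[...,2]>.004)
        elif k=='blade': m&=(P[...,2]>.004)
        elif k=='prn': m&=(P[...,2]>.10)
        Q=P[m]; uv=np.argwhere(m)[:,::-1]
        if len(Q)<5: print(k,'none');continue
        ev,w=np.linalg.eigh(np.cov(Q[:,:2].T)); ax=w[:,1]; s=Q[:,:2]@ax
        r=cv2.minAreaRect(Q[:,:2].astype(np.float32))
        print(k,len(Q),uv.mean(0),'med',np.median(Q,0),'zp',np.percentile(Q[:,2],[5,95]),'ang',np.degrees(np.arctan2(ax[1],ax[0])),'len',np.ptp(s),'rect',np.round(np.array(r[0]),4),np.round(r[1],4),round(r[2],1))
E
python3 m.py
```

```text
top
yel 165 [193.5818 220.4848] med [0.486  0.4028 0.0278] zp [0.0231 0.0311] ang 115.63171589836286 len 0.068243499896876 rect [0.4866 0.4037] [0.0171 0.0682] 25.6
blue 178 [245.4045 268.9551] med [0.4262 0.2281 0.014 ] zp [0.0089 0.0244] ang 97.65541785813683 len 0.048601494464476674 rect [0.4375 0.2295] [0.0406 0.0479] 5.5
grip 371 [371.3558 323.3666] med [ 0.4364 -0.0874  0.0123] zp [0.0084 0.0154] ang 158.77021620556985 len 0.41573295139557337 rect [ 0.2498 -0.0749] [0.0869 0.4101] 86.4
blade 368 [327.7201 308.5489] med [0.427 0.013 0.009] zp [0.0055 0.0121] ang -175.209149494874 len 0.39122373843544594 rect [ 0.2509 -0.0251] [0.3927 0.1039] 13.0
prn 2130 [192.1239 172.5094] med [0.565  0.4407 0.1125] zp [0.1009 0.1166] ang -137.98555053803227 len 0.7679525492518274 rect [0.3145 0.2612] [0.7594 0.1445] 35.6
bot 208 [308.4519 259.4856] med [0.4871 0.0947 0.0832] zp [0.0789 0.0863] ang -166.4120451643847 len 0.038362625964605934 rect [0.4881 0.0941] [0.0356 0.036 ] 76.5
scene
yel 10 [201.7 193.7] med [0.4771 0.4305 0.0304] zp [0.0294 0.0323] ang 133.91202877746306 len 0.0153594591
[... 172 characters left out ...]
ect [ 0.3052 -0.0454] [0.6329 0.0509] 64.2
grip 486 [323.6029 347.9321] med [ 0.4354 -0.0934  0.0145] zp [0.0111 0.0168] ang 59.759623719705665 len 0.3840885946049911 rect [ 0.3154 -0.2067] [0.4018 0.077 ] 44.2
blade 494 [286.9757 315.3684] med [0.4267 0.0048 0.0116] zp [0.0073 0.014 ] ang 63.47972481587875 len 0.4719212559452297 rect [ 0.3172 -0.1481] [0.4788 0.0845] 54.8
prn 1434 [225.5844 157.5356] med [0.5617 0.431  0.1142] zp [0.102  0.1176] ang 61.30181149989825 len 0.9469889346735365 rect [0.3434 0.1153] [0.9411 0.1666] 55.4
bot 211 [283.4976 253.1801] med [0.4855 0.09   0.0853] zp [0.0778 0.0876] ang 53.567321388442096 len 0.03410956574522689 rect [0.4878 0.0924] [0.0339 0.0317] 51.3
```

```bash
cat > g.py <<'E'
import sys
from h import *
s=manip.read_state();R=np.array(s['eef_rot']);p=np.array(s['tool_pos'])
a=np.degrees(np.arctan2(R[1,0],R[0,0]))
print('t%.2f tcp'%s['clock'],p.round(4),'jaw ang %.1f'%a,'F',np.round(s['ft_force'],1),'w %.4f'%s['width'],'j6 %.2f'%s['joints'][5])
if len(sys.argv)>3:
    q=np.array([float(v) for v in sys.argv[1:4]])
    if len(sys.argv)>4:   # yaw first, then shift along the new axes
        A=float(sys.argv[4]);print('yaw units',round((a-A)/5,2))
        c,n=np.cos(np.radians(A)),np.sin(np.radians(A));R=np.array([[c,n,0],[n,-c,0],[0,0,-1]])
    print('shift units',(R.T@(q-p)/.04).round(3))
E
python3 -m handwheel '[[91,-0.62,0.62,0,0],[91,-0.62,0.62,0,0],[91,-0.62,0.62,0,0],[91,-0.62,0.62,0,0],[91,-0.62,0.62,0,0]]'
python3 -m handwheel '[[91,-0.62,0.62,0,0],[91,-0.62,0.62,0,0],[91,-0.62,0.62,0,0],[91,-0.62,0.62,0,0],[91,-0.62,0.62,0,0]]'
python3 -m handwheel '[[91,-0.62,0.62,0,0],[91,-0.62,0.62,0,0],[91,-0.62,0.62,0,0],[91,-0.62,0.62,0,0],[91,-0.62,0.62,0,0]]'
python3 -m handwheel '[[91,0,0,0,-1],[91,0,0,0,-1],[91,0,0,0,-1],[91,0,0,0,-1],[91,0,0,0,0]]'
python3 - <<'E'
from h import *
c=manip.calibration('wrist');im,d=grab('wrist')
np.savez('pics/w1.npz',d=d,**{k:c[k] for k in c});cv2.imwrite('pics/w1.png',im[:,:,::-1])
E
python3 g.py .4375 .2295 .1 97
```

```text
clock: 0.52
tool_pos: [0.2529, 0.5307, 0.2356]
eef_rot: [[0.228, 0.974, -0.0], [0.974, -0.228, -0.001], [-0.001, -0.0, -1.0]]
ft_force: [0.4, 0.8, -0.0]
width: 0.0909
clock: 0.93
tool_pos: [0.3452, 0.3817, 0.2358]
eef_rot: [[0.228, 0.974, -0.0], [0.974, -0.228, -0.0], [-0.0, -0.0, -1.0]]
ft_force: [0.7, 0.3, 0.4]
width: 0.0911
clock: 1.35
tool_pos: [0.4376, 0.2326, 0.2359]
eef_rot: [[0.229, 0.974, -0.0], [0.974, -0.229, 0.0], [0.0, -0.0, -1.0]]
ft_force: [1.0, 1.1, 0.1]
width: 0.0911
clock: 1.77
tool_pos: [0.437, 0.234, 0.2357]
eef_rot: [[-0.122, 0.993, -0.0], [0.993, 0.122, -0.0], [-0.0, -0.0, -1.0]]
ft_force: [-0.1, -0.1, 0.4]
width: 0.091
t1.82 tcp [0.437  0.2341 0.2358] jaw ang 96.7 F [-0.1  1.  -0.1] w 0.0912 j6 -1.24
yaw units -0.06
shift units [-1.150e-01 -3.000e-03  3.394e+00]
```

View pics/w1.png

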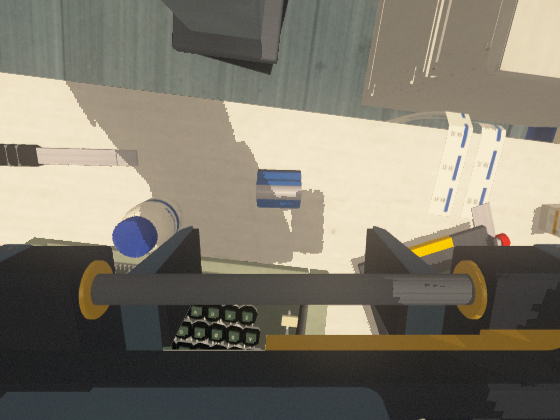

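The wrist view shows the block at (279,189), the bottle at (145,228), the bar's tip at (137,158), part of the yellow strip at (432,246) and the red leg at (502,240). I'll measure these.

```bash
cat > w.py <<'E'
from h import *
np.set_printoptions(precision=4,suppress=True)
def stat(k,Q):
    r=cv2.minAreaRect(Q[:,:2].astype(np.float32))
    print(k,len(Q),'med',np.median(Q,0),'zp',np.percentile(Q[:,2],[5,50,95]),'rect',np.round(r[0],4),np.round(r[1],4),round(r[2],1))
def load(f):
    c=dict(np.load(f'pics/{f}.npz')); im=cv2.imread(f'pics/{f}.png'); d=c['d']
    return im,cv2.cvtColor(im,cv2.COLOR_BGR2HSV).astype(int),pts('wrist',d,c),c
def box(m,a,b,c,e):
    o=np.zeros(m.shape,bool);o[b:e,a:c]=m[b:e,a:c];return o
E
python3 - <<'E'
from w import *
im,h,P,c=load('w1'); z=P[...,2]
print('table',np.median(z[90:160,330:360]),np.median(z[210:240,270:290]))
stat('block',P[box((z>.008)&(z<.06),245,160,312,215)])
stat('ridge',P[box((z>.028)&(z<.06),245,160,312,215)])
Q=P[box((z>.003)&(z<.03),0,140,145,170)];stat('bar',Q)
Q=P[box((h[...,0]>15)&(h[...,0]<35)&(h[...,1]>110)&(z<.05)&(z>.01),400,225,470,265)];stat('yel',Q)
E
```

```text
table -0.0010098624723145267 -0.00029055853758002315
block 1616 med [0.4368 0.229  0.0239] zp [0.0127 0.0239 0.0321] rect [0.4409 0.2294] [0.0423 0.0499] 5.2
ridge 554 med [0.4401 0.2297 0.031 ] zp [0.0286 0.031  0.0327] rect [0.4408 0.2296] [0.0141 0.0495] 5.6
bar 2484 med [ 0.4315 -0.0164  0.011 ] zp [0.0085 0.011  0.0144] rect [ 0.432  -0.0102] [0.0244 0.1533] 5.7
yel 516 med [0.4815 0.413  0.029 ] zp [0.0224 0.029  0.0305] rect [0.4832 0.4121] [0.014 0.048] 24.0
```

```bash

python3 -m handwheel '[[91,-0.12,0.09,0.9,0.26],[91,0,0,0.9,0],[91,0,0,0.9,0],[91,0,0,0.9,0],[91,0,0,0.6,0]]' 
python3 g.py .4408 .2295 .025 95.4
```

```text
clock: 2.23
tool_pos: [0.4401, 0.2294, 0.0651]
eef_rot: [[-0.092, 0.996, -0.002], [0.996, 0.092, -0.001], [-0.001, -0.002, -1.0]]
ft_force: [-0.2, 0.4, -0.0]
width: 0.0908
t2.23 tcp [0.4401 0.2294 0.0651] jaw ang 95.3 F [-0.2  0.4 -0. ] w 0.0908 j6 -1.23
yaw units -0.03
shift units [0.002 0.018 1.003]
```

```bash

python3 -m handwheel '[[91,0,0.02,0.5,0],[91,0,0,0.5,0],[91,0,0,0,0],[50,0,0,0,0],[40,0,0,0,0]]' 25
python3 -m handwheel '[[40,0,0,0,0],[40,0,0,0,0],[40,0,0,0,0],[40,0,0,0,0],[40,0,0,0,0]]' 
python3 - <<'E'
from h import *
s=manip.read_state();c=manip.calibration('wrist');R=np.array(c['R']);o=-R.T@c['t']
E=np.array(s['eef_rot']);print('cam in tool',E.T@(o-s['tool_pos']),'axis',E.T@R[2])
E
python3 g.py .4384 .3805 .06 115.6
```

```text
clock: 2.65
tool_pos: [0.4425, 0.2302, 0.0288]
eef_rot: [[-0.094, 0.996, 0.001], [0.996, 0.094, 0.0], [0.0, 0.001, -1.0]]
ft_force: [0.3, 0.4, -0.3]
width: 0.0805
clock: 3.07
tool_pos: [0.4423, 0.23, 0.0284]
eef_rot: [[-0.095, 0.995, 0.001], [0.995, 0.095, 0.0], [0.0, 0.001, -1.0]]
ft_force: [-1.9, -1.3, 8.4]
width: 0.0498
cam in tool [-0.00061791 -0.07156471 -0.14868895] axis [4.17590681e-04 2.54545430e-01 9.67060727e-01]
t3.07 tcp [0.4423 0.23   0.0284] jaw ang 95.5 F [-1.9 -1.3  8.4] w 0.0498 j6 -1.23
yaw units -4.03
shift units [ 3.435  1.536 -0.79 ]
```

```bash

python3 -m handwheel '[[40,0,0,-0.5,0],[40,0,0,-0.9,0],[40,0,0,-0.9,-0.9],[40,0,0,0,-1],[40,0,0,0,-1]]' 
python3 -m handwheel '[[40,0,0,0,-1],[40,0.8,0.25,0,0],[40,0.9,0.3,0,0],[40,0.9,0.3,0,0],[40,0.87,0.3,0,0]]' 
python3 -m handwheel '[[40,0,0,0,0],[40,0,0,0,0],[40,0,0,0,0],[40,0,0,0,0],[40,0,0,0,0]]' 
python3 - <<'E'
from h import *
c=manip.calibration('wrist');im,d=grab('wrist')
np.savez('pics/w2.npz',d=d,**{k:c[k] for k in c});cv2.imwrite('pics/w2.png',im[:,:,::-1])
E
python3 g.py
```

```text
clock: 3.48
tool_pos: [0.443, 0.2304, 0.122]
eef_rot: [[-0.345, 0.938, 0.003], [0.938, 0.345, 0.002], [0.0, 0.004, -1.0]]
ft_force: [-0.5, -0.6, -6.0]
width: 0.0497
clock: 3.9
tool_pos: [0.4244, 0.3765, 0.1197]
eef_rot: [[-0.422, 0.907, -0.001], [0.907, 0.422, -0.0], [-0.0, -0.001, -1.0]]
ft_force: [0.3, -0.5, -4.4]
width: 0.0497
clock: 4.32
tool_pos: [0.4252, 0.3741, 0.1198]
eef_rot: [[-0.421, 0.907, -0.001], [0.907, 0.421, -0.0], [-0.0, -0.001, -1.0]]
ft_force: [1.0, 0.4, -5.1]
width: 0.0497
t4.37 tcp [0.4253 0.3742 0.1199] jaw ang 114.9 F [ 0.6 -0.1 -5.3] w 0.0498 j6 -1.33
```

View pics/w2.png

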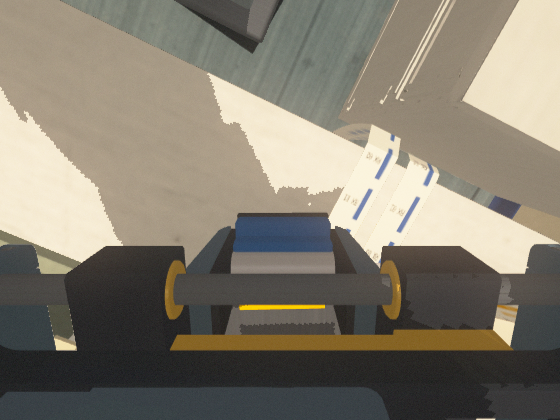

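In this close view the held block is at (282,245) and the back of the yellow strip at (283,307), parallel to the block. The rod hides the strip's front.

```bash
python3 - <<'E'
from w import *
im,h,P,c=load('w2'); z=P[...,2]
s=np.array([.4253,.3742]);a=np.radians(114.9);X=np.array([np.cos(a),np.sin(a)]);Y=np.array([np.sin(a),-np.cos(a)])
def loc(k,m):
    Q=P[m];T=np.c_[(Q[:,:2]-s)@X,(Q[:,:2]-s)@Y]*1000
    print(k,len(Q),'jaw',np.percentile(T[:,0],[2,50,98]),'fwd',np.percentile(T[:,1],[2,50,98]),'z',np.percentile(Q[:,2],[5,50,95])); return T
m=box((h[...,0]>15)&(h[...,0]<35)&(h[...,1]>150)&(z<.045)&(z>.01),230,300,335,312);T=loc('yel',m)
print(np.degrees(np.arctan(np.polyfit(T[:,0],T[:,1],1)[0])))
loc('ridge',box((z>.12)&(z<.14),240,215,330,280)); loc('block',box((z>.095)&(z<.14)&(h[...,0]>98)&(h[...,0]<125)&(h[...,1]>90),230,210,335,280))
print('printer y extents');loc('prn', box((z>.105)&(z<.125),0,0,560,420)&(h[...,2]<90)&False|box((z>.015)&(z<.035),225,300,345,340))
# full view re-fit from top image
im=cv2.imread('pics/top0.png');d=np.load('pics/top0.npy');P=pts('top',d);z=P[...,2];h=cv2.cvtColor(im,cv2.COLOR_BGR2HSV).astype(int)
loc('topyel',box((h[...,0]>15)&(h[...,0]<35)&(h[...,1]>110)&(h[...,2]>100)&(z>.01),172,210,220,230))
T=loc('toproof',box((z>.108)&(z<.125),155,145,235,225)&(np.linalg.norm(P[...,:2]-[.565,.44],axis=-1)<.12))
r=cv2.minAreaRect(T.astype(np.float32));print(r)
E
```

```text
yel 386 jaw [-34.9292  -4.566   31.9042] fwd [70.5763 72.6902 75.1956] z [0.0284 0.0293 0.0304]
-0.5191975154361703
ridge 1342 jaw [-20.3061   0.1508  21.0774] fwd [-8.7099 -5.3981 -1.9649] z [0.1203 0.1223 0.1238]
block 2537 jaw [-24.1572  -6.0117  18.9645] fwd [-22.7721 -14.909  -10.3366] z [0.1035 0.1073 0.1158]
printer y extents
prn 3233 jaw [-43.7925  -0.9129  42.772 ] fwd [71.2893 85.2461 98.3063] z [0.0279 0.0289 0.03  ]
topyel 168 jaw [-33.0125   0.6336  34.4086] fwd [60.4801 66.9745 75.8235] z [0.0231 0.0278 0.0311]
toproof 1420 jaw [-57.3565   2.2806  61.6285] fwd [134.4594 173.3564 217.0516] z [0.1102 0.1136 0.1167]
((2.9083824157714844, 175.9697265625), (87.0553207397461, 125.35133361816406), 89.34185791015625)
```

```bash

python3 -m handwheel '[[40,0,0.2,0.4,0],[40,0,0.22,0.7,0],[40,0,0,0.7,0],[40,0,0,0.35,0],[40,0,0,0.08,0]]' 
python3 -m handwheel '[[40,0,0,0,0],[40,0,0,0,0],[40,0,0,0,0],[40,0,0,0,0],[40,0,0,0,0]]' 
python3 g.py
```

```text
clock: 4.78
tool_pos: [0.4391, 0.3805, 0.0284]
eef_rot: [[-0.422, 0.907, -0.004], [0.907, 0.422, -0.003], [-0.001, -0.005, -1.0]]
ft_force: [-8.2, -14.7, 23.0]
width: 0.0497
clock: 5.2
tool_pos: [0.4408, 0.3826, 0.0315]
eef_rot: [[-0.422, 0.906, 0.001], [0.906, 0.422, 0.001], [0.0, 0.001, -1.0]]
ft_force: [-0.3, -0.2, -5.2]
width: 0.0503
t5.20 tcp [0.4408 0.3826 0.0315] jaw ang 115.0 F [-0.3 -0.2 -5.2] w 0.0503 j6 -1.33
```

```bash

python3 -m handwheel '[[40,0,0,0.03,0],[40,0,0,0.03,0],[40,0,0,0.01,0],[40,0,0,0,0],[40,0,0,0,0]]' 
python3 -m handwheel '[[56,0,0,0,0],[65,0,0,0,0],[75,0,0,0,0],[85,0,0,0,0],[91,0,0,0,0]]' 
python3 -m handwheel '[[91,0,0,-0.3,0],[91,0,0,-0.7,0],[91,0,0,-0.9,0],[91,0,0,-0.9,0],[91,0,0,-0.8,0]]' 
python3 -m handwheel '[[91,0,-0.8,0,0],[91,0,-0.8,0,0],[91,0,0,0,0],[91,0,0,0,0],[91,0,0,0,0]]' 
python3 - <<'E'
from h import *
c=manip.calibration('wrist');im,d=grab('wrist')
np.savez('pics/w3.npz',d=d,**{k:c[k] for k in c});cv2.imwrite('pics/w3.png',im[:,:,::-1])
E
python3 g.py
```

```text
clock: 5.62
tool_pos: [0.4405, 0.3824, 0.0284]
eef_rot: [[-0.422, 0.906, 0.0], [0.906, 0.422, 0.0], [0.0, 0.0, -1.0]]
ft_force: [-1.8, -2.5, 6.3]
width: 0.0495
clock: 6.03
tool_pos: [0.4405, 0.3824, 0.028]
eef_rot: [[-0.422, 0.906, 0.0], [0.906, 0.422, 0.0], [0.0, 0.0, -1.0]]
ft_force: [-1.0, -0.4, -0.3]
width: 0.0803
clock: 6.45
tool_pos: [0.4404, 0.3823, 0.1748]
eef_rot: [[-0.422, 0.906, 0.001], [0.906, 0.422, 0.001], [0.0, 0.001, -1.0]]
ft_force: [0.6, 0.2, 0.7]
width: 0.091
clock: 6.87
tool_pos: [0.3829, 0.3556, 0.1728]
eef_rot: [[-0.422, 0.906, 0.001], [0.906, 0.422, 0.001], [0.0, 0.001, -1.0]]
ft_force: [-0.3, 0.4, -0.8]
width: 0.0912
t6.92 tcp [0.3832 0.3558 0.1726] jaw ang 115.0 F [0.  0.7 0.3] w 0.0915 j6 -1.30
```

View pics/w3.png

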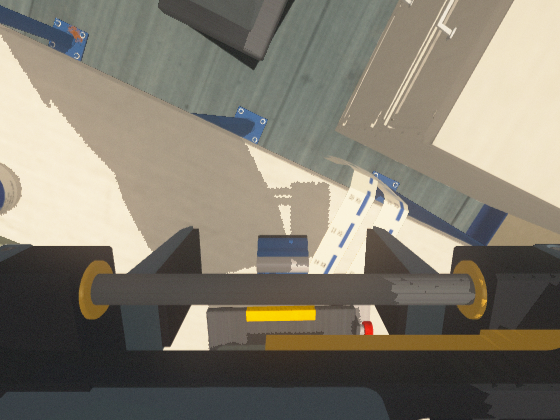

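The block stands at (283,252), squarely in front of the yellow strip (281,313). The red leg is at (367,328). I'll measure the gap between block and edge.

```bash
cat > m3.py <<'E'
from w import *
import sys
def run(f,s,ang):
    im,h,P,c=load(f); z=P[...,2];a=np.radians(ang);X=np.array([np.cos(a),np.sin(a)]);Y=np.array([np.sin(a),-np.cos(a)]);s=np.array(s)
    def loc(k,m):
        Q=P[m];T=np.c_[(Q[:,:2]-s)@X,(Q[:,:2]-s)@Y]*1000
        print(k,len(Q),'jaw',np.percentile(T[:,0],[1,50,99]),'fwd',np.percentile(T[:,1],[1,50,99]),'z',np.percentile(Q[:,2],[5,50,95])); return T
    H,S=h[...,0],h[...,1]
    return im,H,S,P,z,loc
E
python3 - <<'E'
from m3 import *
im,H,S,P,z,loc=run('w3',[.3832,.3558],115)
T=loc('yel',box((H>15)&(H<35)&(S>150)&(z<.045)&(z>.01),200,300,350,325));print(np.degrees(np.arctan(np.polyfit(T[:,0],T[:,1],1)[0])))
loc('plate',box((z<.035)&(z>.015),200,300,362,350))
T=loc('blk',box((z>.006)&(z<.04),245,230,320,272));print(cv2.minAreaRect(T.astype(np.float32)))
loc('blkall',box((z>.006)&(z<.04),245,230,320,278))
E
```

```text
yel 1045 jaw [-36.654   -2.8859  31.7394] fwd [108.1042 112.3104 121.0491] z [0.0222 0.029  0.0303]
-1.0056161872443938
plate 4927 jaw [-75.4165 -12.0742  71.1805] fwd [107.8587 123.0625 149.2603] z [0.0243 0.0288 0.0302]
blk 1729 jaw [-24.717   -0.8696  23.9273] fwd [40.4201 52.0543 65.9234] z [0.0111 0.024  0.0321]
((-0.4903526306152344, 53.444786071777344), (49.94431686401367, 26.482051849365234), 0.24977076053619385)
blkall 1830 jaw [-24.717   -0.8694  23.9273] fwd [40.4273 53.0192 71.2663] z [0.0114 0.0241 0.0321]
```

```bash

python3 -m handwheel '[[91,0,0,0,1],[91,0,0,0,1],[91,0,0,0,1],[91,0,0,0,1],[91,0,0,0,1]]' 
python3 -m handwheel '[[91,0,0,0,1],[91,0,0,0,1],[91,0,0,0,1],[91,0,0,0,1],[91,0,0,0,1]]' >/dev/null
python3 -m handwheel '[[91,0,0,0,1],[91,0,0,0,1],[91,0,0,0,1],[91,0,0,0,1],[91,0,0,0,1]]' >/dev/null
python3 -m handwheel '[[91,0,0,0,1],[91,0,0,0,1],[91,0,0,0,1],[91,0,0,0,1],[91,0,0,0,1]]' >/dev/null
python3 -m handwheel '[[91,0,0,0,1],[91,0,0,0,0.86],[91,0.6,0,0,0],[91,0.4,0.8,0,0],[91,0,0.9,0,0]]' 
python3 -m handwheel '[[91,0,0.9,0,0],[91,0,0.9,0,0],[91,0,0.9,0,0],[91,0,0.9,0,0],[91,0,0.9,0,0]]' 
python3 -m handwheel '[[91,0,0.9,0,0],[91,0,0.9,0,0],[91,0,0.9,0,0],[91,-0.3,0.9,0,0],[91,-0.4,0.8,0,0]]' 
python3 -m handwheel '[[91,0,0,0,0],[91,0,0,0,0],[91,0,0,0,0],[91,0,0,0,0],[91,0,0,0,0]]' 
python3 - <<'E'
from h import *
c=manip.calibration('wrist');im,d=grab('wrist')
np.savez('pics/w4.npz',d=d,**{k:c[k] for k in c});cv2.imwrite('pics/w4.png',im[:,:,::-1])
E
python3 g.py .4413 -.103 .03 5.7
```

```text
clock: 7.33
tool_pos: [0.3833, 0.3557, 0.1719]
eef_rot: [[0.005, 1.0, 0.0], [1.0, -0.005, -0.0], [-0.0, 0.0, -1.0]]
ft_force: [-0.1, 0.2, 0.4]
width: 0.0906
clock: 9.0
tool_pos: [0.4324, 0.2927, 0.1725]
eef_rot: [[0.995, 0.1, 0.002], [0.1, -0.995, 0.001], [0.002, -0.001, -1.0]]
ft_force: [0.3, 0.2, -0.2]
width: 0.0912
clock: 9.42
tool_pos: [0.4476, 0.1108, 0.1721]
eef_rot: [[0.995, 0.099, 0.0], [0.099, -0.995, 0.0], [0.0, 0.0, -1.0]]
ft_force: [1.1, 0.1, 0.5]
width: 0.0911
clock: 9.83
tool_pos: [0.4376, -0.0679, 0.1723]
eef_rot: [[0.995, 0.099, 0.001], [0.099, -0.995, -0.0], [0.001, 0.0, -1.0]]
ft_force: [0.7, -0.7, -0.8]
width: 0.0908
clock: 10.25
tool_pos: [0.4368, -0.0646, 0.172]
eef_rot: [[0.995, 0.1, 0.0], [0.1, -0.995, 0.0], [0.0, -0.0, -1.0]]
ft_force: [-0.8, -0.4, 0.2]
width: 0.0911
t10.30 tcp [ 0.4367 -0.0647  0.1719] jaw ang 5.8 F [-0.4 -0.3 -0.8] w 0.0911 j6 -0.30
yaw units 0.01
shift units [0.019 0.965 3.548]
```

View pics/w4.png

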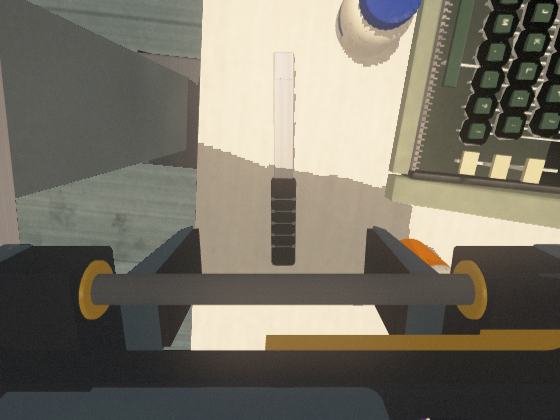

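The bar runs from its tip at (284,52) to its grip end at (284,265). The orange vial at (420,250) is close to the jaw side, so I'll measure both.

```bash
python3 - <<'E'
from m3 import *
im,H,S,P,z,loc=run('w4',[.4367,-.0647],5.8)
T=loc('bar',box((z>.004)&(z<.03),262,45,305,267)); print(cv2.minAreaRect(T.astype(np.float32)))
loc('grip',box((z>.004)&(z<.03),262,185,305,267))
loc('blade',box((z>.004)&(z<.03),262,90,305,170))
loc('tip',box((z>.003)&(z<.03),262,45,305,75))
loc('vial',box((z>.02)&(z<.12)&(S>150)&(H<20),380,230,450,270))
d=np.load('pics/top0.npy');c=manip.calibration('top');P=pts('top',d);a=np.radians(5.8);s=np.array([.4367,-.0647])
for k,(u0,v0,u1,v1) in dict(big=(390,255,422,290),small=(422,250,448,280)).items():
    Q=P[v0:v1,u0:u1].reshape(-1,3);Q=Q[(Q[:,2]>.06)&(Q[:,2]<.12)]
    if len(Q): print(k,len(Q),np.median(Q,0),Q.min(0),Q.max(0))
E
```

```text
bar 4619 jaw [-11.0529   0.6379  12.0848] fwd [-128.4915  -28.7887   65.4781] z [0.0092 0.0116 0.0147]
((1.2388439178466797, -30.855796813964844), (24.091651916503906, 198.76744079589844), 0.46681416034698486)
grip 1978 jaw [-11.33     0.6203  12.3383] fwd [-13.9059  24.5167  66.9609] z [0.0114 0.0137 0.015 ]
blade 1561 jaw [-7.7313  0.6408  9.7267] fwd [-98.7594 -65.2937 -28.8799] z [0.0097 0.0109 0.0121]
tip 459 jaw [-7.2229  0.6497  9.406 ] fwd [-130.1585 -121.1872 -112.2126] z [0.0081 0.0094 0.0106]
vial 376 jaw [121.0478 128.6169 141.189 ] fwd [42.9537 43.935  46.8875] z [0.023  0.0441 0.0631]
big 435 [ 0.5646 -0.1151  0.0847] [ 0.5432 -0.1405  0.0601] [ 0.5955 -0.0909  0.0901]
small 217 [ 0.6149 -0.1702  0.0699] [ 0.5983 -0.1889  0.0603] [ 0.636  -0.1523  0.0752]
```

```bash

python3 -m handwheel '[[60,0.02,0.85,0.3,0],[60,0,0,0.8,0],[60,0,0,0.9,0],[60,0,0,0.9,0],[60,0,0,0.6,0]]' 
python3 -m handwheel '[[60,0,0,0.12,0],[50,0,0,0,0],[40,0,0,0,0],[20,0,0,0,0],[10,0,0,0,0]]' 4
python3 -m handwheel '[[10,0,0,0,0],[10,0,0,0,0],[10,0,0,0,0],[10,0,0,0,0],[10,0,0,0,0]]' 4
python3 g.py
```

```text
clock: 10.72
tool_pos: [0.4397, -0.0984, 0.0294]
eef_rot: [[0.995, 0.1, -0.002], [0.1, -0.995, 0.0], [-0.001, -0.001, -1.0]]
ft_force: [0.1, -0.4, 0.5]
width: 0.0613
clock: 11.13
tool_pos: [0.4416, -0.0994, 0.0287]
eef_rot: [[0.995, 0.099, 0.003], [0.099, -0.995, -0.001], [0.003, 0.001, -1.0]]
ft_force: [0.1, -0.2, 0.8]
width: 0.0362
clock: 11.55
tool_pos: [0.441, -0.0994, 0.0276]
eef_rot: [[0.995, 0.099, 0.001], [0.099, -0.995, -0.0], [0.001, 0.0, -1.0]]
ft_force: [1.5, 0.3, 4.8]
width: 0.0245
t11.55 tcp [ 0.441  -0.0994  0.0276] jaw ang 5.7 F [1.5 0.3 4.8] w 0.0245 j6 -0.37
```

```bash

python3 -m handwheel '[[10,0,-0.01,-0.2,0],[10,0,-0.03,-0.2,0],[10,0,-0.04,-0.2,0],[10,0,-0.05,-0.2,0],[10,0,-0.05,-0.2,0]]' 4
python3 -m handwheel '[[10,0,-0.05,-0.2,0],[10,0,-0.06,-0.2,0],[10,0,-0.06,-0.2,0],[10,0,-0.07,-0.2,0],[10,0,-0.06,-0.15,0]]' 4
python3 -m handwheel '[[10,0,0,0,0],[10,0,0,0,0],[10,0,0,0,0],[10,0,0,0,0],[10,0,0,0,0]]' 40
python3 - <<'E'
from h import *
c=manip.calibration('wrist');im,d=grab('wrist')
np.savez('pics/w5.npz',d=d,**{k:c[k] for k in c});cv2.imwrite('pics/w5.png',im[:,:,::-1])
E
python3 g.py
cat > slope.py <<'E'
from m3 import *
def slope(f):
    s=manip.read_state();R=np.array(s['eef_rot']);p=np.array(s['tool_pos'])
    im,h,P,c=load(f);m=np.zeros(P.shape[:2],bool);m[:,262:305]=1
    T=(P-p)@R*1000  # tool coords mm
    m&=(abs(T[...,0]-1)<7)&(T[...,1]<-30)&(T[...,1]>-200)&(T[...,2]>-10)&(P[...,2]>.006)
    Q=T[m]
    for _ in range(6):
        k=np.polyfit(Q[:,1],Q[:,2],1);r=Q[:,2]-np.polyval(k,Q[:,1]);Q=Q[abs(r)<max(4,1.5*r.std())]
    print('pts',len(Q),'y',Q[:,1].min(),Q[:,1].max(),'slope deg',np.degrees(np.arctan(-k[0])),'top at y=0: z',k[1],'rms',r.std(),'tip y',np.percentile(Q[:,1],1))
E
python3 -c "
from slope import *
slope('w5')"
```

```text
clock: 11.97
tool_pos: [0.4397, -0.0918, 0.0682]
eef_rot: [[0.995, 0.099, 0.0], [0.099, -0.995, -0.0], [0.0, 0.0, -1.0]]
ft_force: [-0.8, 0.2, -1.3]
width: 0.0241
clock: 12.38
tool_pos: [0.4387, -0.0798, 0.1061]
eef_rot: [[0.995, 0.099, 0.0], [0.099, -0.995, -0.0], [0.0, 0.0, -1.0]]
ft_force: [-0.5, 0.2, -1.3]
width: 0.0235
clock: 12.8
tool_pos: [0.4385, -0.0802, 0.1049]
eef_rot: [[0.995, 0.099, -0.0], [0.099, -0.995, 0.0], [-0.0, -0.0, -1.0]]
ft_force: [2.1, -0.8, -0.9]
width: 0.0237
t12.85 tcp [ 0.4385 -0.0802  0.1049] jaw ang 5.7 F [ 0.4 -0.4 -0.6] w 0.0236 j6 -0.33
pts 4160 y -142.49180966673083 -30.12327774139639 slope deg 30.128455808042066 top at y=0: z 17.111371184022524 rms 1.1582344989704914 tip y -139.91784805120355
```

View pics/w5.png

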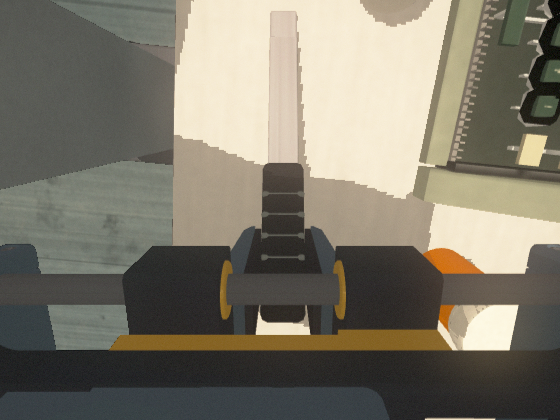

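The bar hangs sloped and is held, with its tip at (284,12) and the grip between the jaws at (283,250). I'll fit the blade alone.

```bash
cat > slope.py <<'E'
from m3 import *
def slope(f,y0,y1,thick=4.):
    s=manip.read_state();R=np.array(s['eef_rot']);p=np.array(s['tool_pos'])
    im,h,P,c=load(f)
    T=(P-p)@R*1000
    m=(abs(T[...,0]-.5)<6)&(T[...,1]>y0)&(T[...,1]<y1)&(T[...,2]>-10)&(P[...,2]>.004)
    Q=T[m]
    for _ in range(6):
        k=np.polyfit(Q[:,1],Q[:,2],1);r=Q[:,2]-np.polyval(k,Q[:,1]);Q=Q[abs(r)<max(1.5,2*r.std())]
    th=-np.arctan(k[0]);tip=Q[:,1].min()
    print('pts',len(Q),'slope %.1f'%np.degrees(th),'midline at y=0: z %.1f'%(k[1]+thick/np.cos(th)),'rms %.2f'%r.std(),'x %.1f'%np.median(Q[:,0]))
E
python3 -c "
from slope import *
slope('w5',-118,-68)
im,h,P,c=load('w5');s=manip.read_state();T=(P-np.array(s['tool_pos']))@np.array(s['eef_rot'])*1000
for v in (10,13,16,25,40,80,120,155): print(v,T[v,284].round(1),P[v,284].round(4))"
```

```text
pts 1475 slope 28.5 midline at y=0: z 25.1 rms 0.60 x 0.4
10 [   1.1 -145.8  105.9] [ 0.4252  0.065  -0.001 ]
13 [   1.1 -142.2   99.8] [0.4255 0.0614 0.005 ]
16 [   1.1 -139.9   98. ] [0.4258 0.0591 0.0069]
25 [   1.1 -133.8   95.4] [0.4264 0.0531 0.0095]
40 [   1.1 -123.    87.8] [0.4274 0.0423 0.017 ]
80 [  1.1 -97.   74.4] [0.43   0.0164 0.0305]
120 [  1.  -72.5  60.2] [ 0.4324 -0.008   0.0447]
155 [  1.  -52.3  50. ] [ 0.4343 -0.0281  0.0549]
```

```bash

python3 -m handwheel '[[10,0,0,-0.3,0],[10,0,0,-0.7,0],[10,0,0,-0.9,0],[10,0,0,-0.9,0],[10,0,0,-0.7,0]]' 45
python3 -m handwheel '[[10,0.1,-0.3,-0.4,0],[10,0.1,-0.6,0,0],[10,0.1,-0.8,0,0],[10,0.1,-0.8,0,0],[10,0.1,-0.8,0,0]]' >/dev/null
python3 -m handwheel '[[10,0,-0.8,0,0],[10,0,-0.8,0,0],[10,0,-0.8,0,0],[10,0,-0.8,0,0],[10,0,-0.5,0,0]]' 
python3 -m handwheel '[[10,0,0,0,0.5],[10,0,0,0,0.8],[10,0,0,0,1],[10,0,0,0,1],[10,0,0,0,1]]' >/dev/null
python3 -m handwheel '[[10,0,0,0,1],[10,0,0,0,1],[10,0,0,0,1],[10,0,0,0,1],[10,0,0,0,1]]' >/dev/null
python3 -m handwheel '[[10,0,0,0,1],[10,0,0,0,1],[10,0,0,0,1],[10,0,0,0,1],[10,0,0,0,0.84]]'
python3 -m handwheel '[[10,0,0,0,0],[10,0,0,0,0],[10,0,0,0,0],[10,0,0,0,0],[10,0,0,0,0]]' >/dev/null
python3 g.py .3305 .3307 .16 -65
```

```text
clock: 13.27
tool_pos: [0.4385, -0.0802, 0.2473]
eef_rot: [[0.995, 0.099, 0.0], [0.099, -0.995, -0.0], [0.0, 0.0, -1.0]]
ft_force: [1.1, 0.3, -1.6]
width: 0.0235
clock: 14.1
tool_pos: [0.4299, 0.2027, 0.2607]
eef_rot: [[0.995, 0.1, -0.001], [0.1, -0.995, -0.0], [-0.001, -0.0, -1.0]]
ft_force: [0.1, -0.7, -2.6]
width: 0.0233
clock: 15.35
tool_pos: [0.4303, 0.2003, 0.2605]
eef_rot: [[0.418, -0.908, -0.001], [-0.908, -0.418, -0.001], [-0.0, 0.001, -1.0]]
ft_force: [0.4, 0.7, -1.9]
width: 0.0233
t15.77 tcp [0.4307 0.2004 0.261 ] jaw ang -65.0 F [-0.7  0.8 -2.9] w 0.0231 j6 1.52
yaw units 0.01
shift units [-4.01   0.894  2.526]
```

```bash

python3 -m handwheel '[[10,-0.4,0.3,0,0],[10,-0.7,0.3,0,0],[10,-0.8,0.3,0,0],[10,-0.8,0,0,0],[10,-0.8,0,0,0]]' >/dev/null
python3 -m handwheel '[[10,-0.5,0,0.3,0],[10,0,0,0.6,0],[10,0,0,0.7,0],[10,0,0,0.6,0],[10,0,0,0.3,0]]' >/dev/null
python3 -m handwheel '[[10,0,0,0,0],[10,0,0,0,0],[10,0,0,0,0],[10,0,0,0,0],[10,0,0,0,0]]' 
python3 - <<'E'
from h import *
c=manip.calibration('wrist');im,d=grab('wrist')
np.savez('pics/w6.npz',d=d,**{k:c[k] for k in c});cv2.imwrite('pics/w6.png',im[:,:,::-1])
from slope import *
slope('w6',-118,-68)
s=manip.read_state();im,H,S,P,z,loc=run('w6',s['tool_pos'][:2],-65)
m=(H>98)&(H<125)&(S>90)&(z>.004)&(z<.035)&(np.hypot(P[...,0]-.44,P[...,1]-.38)<.04)
loc('blk',m); loc('ridge',(z>.027)&(z<.036)&(np.hypot(P[...,0]-.44,P[...,1]-.382)<.03))
loc('yel',(H>15)&(H<35)&(S>130)&(z>.015)&(z<.035)&(np.hypot(P[...,0]-.48,P[...,1]-.4)<.05))
E
python3 g.py .3305 .3307 .13 -65
```

```text
clock: 17.02
tool_pos: [0.3311, 0.3307, 0.1622]
eef_rot: [[0.422, -0.906, 0.001], [-0.906, -0.422, 0.001], [-0.001, -0.002, -1.0]]
ft_force: [0.1, -0.2, -1.8]
width: 0.0233
pts 1463 slope 29.1 midline at y=0: z 24.9 rms 0.63 x 0.8
blk 488 jaw [-23.5767 -14.5626  23.7169] fwd [-139.4665 -128.3427  -99.9664] z [0.0128 0.0146 0.0247]
ridge 706 jaw [-24.883  -10.9577  24.4567] fwd [-126.1718 -118.6319 -112.0486] z [0.0277 0.0309 0.0327]
t17.07 tcp [0.331  0.3307 0.162 ] jaw ang -65.0 F [ 0.3  0.8 -1.8] w 0.0234 j6 1.87
yaw units -0.0
shift units [-0.006  0.011  0.801]Traceback (most recent call last):
  File "<stdin>", line 9, in <module>
  File "m3.py", line 7, in loc
    print(k,len(Q),'jaw',np.percentile(T[:,0],[1,50,99]),'fwd',np.percentile(T[:,1],[1,50,99]),'z',np.percentile(Q[:,2],[5,50,95])); return T
                         ~~~~~~~~~~~~~^^^^^^^^^^^^^^^^^^
    return _quantile_unchecked(
        a, q, axis, out, overwrite_input, method, keepdims, weights)
    return _ureduce(a,
                    func=_quantile_ureduce_func,
    ...<5 lines>...
                    overwrite_input=overwrite_input,
                    method=method)
    r = func(a, **kwargs)
    result = _quantile(arr,
                       quantiles=q,
    ...<2 lines>...
                       out=out,
                       weights=wgt)
    slices_having_nans = np.isnan(arr[-1, ...])
                                  ~~~^^^^^^^^^
IndexError: index -1 is out of bounds for axis 0 with size 0
```

View pics/w6.png

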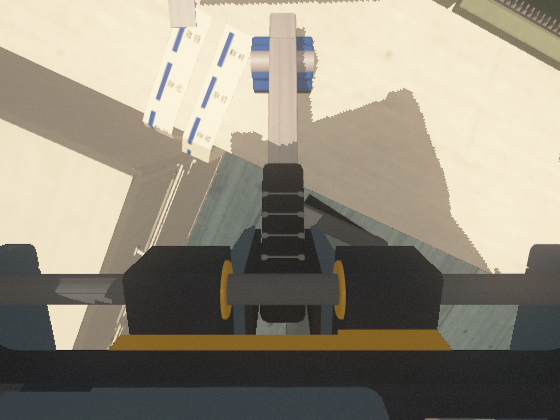

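The bar lies centred over the block at (283,65), with a slope of 29° held. Next: lower onto the insertion line, then slide along the bar's axis.

```bash

python3 -m handwheel '[[10,0,0,0.2,0],[10,0,0,0.3,0],[10,0,0,0.2,0],[10,0,0,0.08,0],[10,0,0,0,0]]'
python3 -m handwheel '[[10,0,0,0,0],[10,0,-0.1,0.055,0],[10,0,-0.1,0.055,0],[10,0,-0.1,0.055,0],[10,0,0,0,0]]'
python3 g.py
```

```text
clock: 17.48
tool_pos: [0.3302, 0.33, 0.129]
eef_rot: [[0.422, -0.906, -0.001], [-0.906, -0.422, -0.001], [0.0, 0.001, -1.0]]
ft_force: [0.2, -0.7, -1.4]
width: 0.0233
clock: 17.9
tool_pos: [0.3423, 0.3358, 0.1232]
eef_rot: [[0.422, -0.907, 0.0], [-0.907, -0.422, 0.0], [-0.0, -0.0, -1.0]]
ft_force: [0.0, 0.3, -1.6]
width: 0.0235
t17.90 tcp [0.3423 0.3358 0.1232] jaw ang -65.0 F [ 0.   0.3 -1.6] w 0.0235 j6 1.86
```

```bash

python3 -m handwheel '[[10,0,-0.06,0.02,0],[10,0,-0.1,0.055,0],[10,0,-0.1,0.055,0],[10,0,-0.1,0.055,0],[10,0,0,0,0]]'
python3 -m handwheel '[[10,0,-0.07,0.038,0],[10,0,-0.07,0.038,0],[10,0,-0.07,0.038,0],[10,0,0,0,0],[10,0,0,0,0]]'
python3 - <<'E'
from h import *
c=manip.calibration('wrist');im,d=grab('wrist')
np.savez('pics/w7.npz',d=d,**{k:c[k] for k in c});cv2.imwrite('pics/w7.png',im[:,:,::-1])
from slope import *
slope('w7',-105,-68)
im,d=grab('scene');cv2.imwrite('pics/s7.png',cv2.resize(im[120:270,150:350,::-1],(800,600),interpolation=cv2.INTER_CUBIC))
E
python3 g.py
```

```text
clock: 18.32
tool_pos: [0.3551, 0.3418, 0.1156]
eef_rot: [[0.422, -0.907, -0.0], [-0.907, -0.422, -0.0], [0.0, 0.0, -1.0]]
ft_force: [0.5, -0.8, -1.1]
width: 0.0233
clock: 18.73
tool_pos: [0.3622, 0.345, 0.1113]
eef_rot: [[0.422, -0.907, -0.0], [-0.907, -0.422, -0.0], [0.0, 0.0, -1.0]]
ft_force: [-1.3, 0.4, -2.0]
width: 0.0237
pts 1142 slope 29.2 midline at y=0: z 25.0 rms 0.61 x 0.3
t18.83 tcp [0.362  0.345  0.1114] jaw ang -65.0 F [-0.3 -0.4 -1.5] w 0.0232 j6 1.85
```

View pics/w7.png

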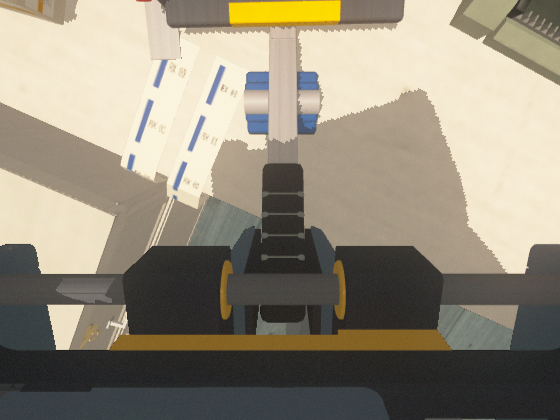

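The tip is about 12 mm under the yellow-marked edge at (284,25), with the bar over the ridge at (283,100). Now I'll lever in stages and track the strip's height and the red leg.

```bash
cat > chk.py <<'E'
from slope import *
import sys
f=sys.argv[1]
c=manip.calibration('wrist');im,d=grab('wrist')
np.savez(f'pics/{f}.npz',d=d,**{k:c[k] for k in c});cv2.imwrite(f'pics/{f}.png',im[:,:,::-1])
slope(f,-100,-68)
s=manip.read_state();im,H,S,P,z,loc=run(f,[.4399,.3817],-65)
m=(H>15)&(H<35)&(S>130)&(z>.01)&(z<.12)&(np.hypot(P[...,0]-.48,P[...,1]-.4)<.06)
print('yel n',m.sum(),'z',np.percentile(z[m],[2,50,98]) if m.sum() else '')
m=(H>98)&(H<125)&(S>90)&(z>.004)&(z<.035)&(np.hypot(P[...,0]-.44,P[...,1]-.38)<.045);loc('blk',m)
im,d=grab('scene');cv2.imwrite(f'pics/{f}s.png',im[:,:,::-1])
E
python3 -m handwheel '[[10,0,0.02,0.05,0],[10,0,0.03,0.06,0],[10,0,0.03,0.06,0],[10,0,0.03,0.06,0],[10,0,0.03,0.05,0]]' 30
python3 -m handwheel '[[10,0,0.04,0.08,0],[10,0,0.04,0.08,0],[10,0,0.04,0.08,0],[10,0,0.03,0.07,0],[10,0,0,0,0]]' 30
python3 chk.py l1; python3 g.py
```

```text
clock: 19.25
tool_pos: [0.357, 0.3427, 0.1]
eef_rot: [[0.422, -0.906, 0.0], [-0.906, -0.422, 0.0], [-0.0, -0.001, -1.0]]
ft_force: [0.4, -0.8, 1.4]
width: 0.0237
clock: 19.67
tool_pos: [0.352, 0.3405, 0.088]
eef_rot: [[0.422, -0.906, 0.001], [-0.906, -0.422, 0.001], [-0.0, -0.001, -1.0]]
ft_force: [0.4, -0.2, 14.2]
width: 0.0236
pts 1262 slope 17.2 midline at y=0: z 22.5 rms 0.63 x 0.3
yel n 0 z 
blk 1413 jaw [-23.4161 -10.2994  24.1173] fwd [-19.096    9.2333  20.8173] z [0.0129 0.0147 0.0247]
t19.77 tcp [0.3521 0.3406 0.0882] jaw ang -65.0 F [-0.3 -1.  11.6] w 0.0233 j6 1.86
```

```bash

python3 -m handwheel '[[10,0,0.02,0.08,0],[10,0,0.02,0.08,0],[10,0,0.02,0.08,0],[10,0,0.02,0.08,0],[10,0,0.02,0.08,0]]' 30
python3 chk.py l2; python3 g.py
python3 -m handwheel '[[10,0,0.01,0.05,0],[10,0,0.01,0.05,0],[10,0,0.01,0.05,0],[10,0,0.01,0.05,0],[10,0,0,0,0]]' 30
python3 chk.py l3; python3 g.py
python3 - <<'E'
import cv2
a=cv2.imread('pics/l3s.png')[125:230,160:320];b=cv2.imread('pics/scene0.png')[125:230,160:320]
import numpy as np
cv2.imwrite('pics/cmp3.png',cv2.resize(np.vstack([b,a]),None,fx=2.8,fy=2.8,interpolation=cv2.INTER_CUBIC))
E
```

```text
clock: 20.18
tool_pos: [0.3483, 0.3388, 0.072]
eef_rot: [[0.422, -0.907, 0.001], [-0.907, -0.422, 0.001], [-0.0, -0.001, -1.0]]
ft_force: [-1.8, -1.8, 13.3]
width: 0.0237
pts 1509 slope 8.9 midline at y=0: z 20.2 rms 0.61 x 0.8
yel n 0 z 
blk 1671 jaw [-23.5663 -10.7225  24.0243] fwd [-19.031    9.4109  20.9382] z [0.0129 0.0148 0.0246]
t20.28 tcp [0.3482 0.3387 0.0718] jaw ang -65.0 F [-1.9 -0.1 11.8] w 0.0237 j6 1.86
clock: 20.7
tool_pos: [0.347, 0.3382, 0.064]
eef_rot: [[0.422, -0.906, 0.001], [-0.906, -0.422, 0.001], [-0.0, -0.001, -1.0]]
ft_force: [-0.4, -0.3, 12.2]
width: 0.0236
pts 1609 slope 4.9 midline at y=0: z 20.0 rms 0.61 x 0.3
yel n 0 z 
blk 1836 jaw [-23.655  -10.8797  23.973 ] fwd [-19.3274   9.5149  21.2705] z [0.0129 0.0146 0.0246]
t20.80 tcp [0.347  0.3382 0.0642] jaw ang -65.0 F [-0.9 -1.  12.8] w 0.0239 j6 1.86
```

View pics/cmp3.png

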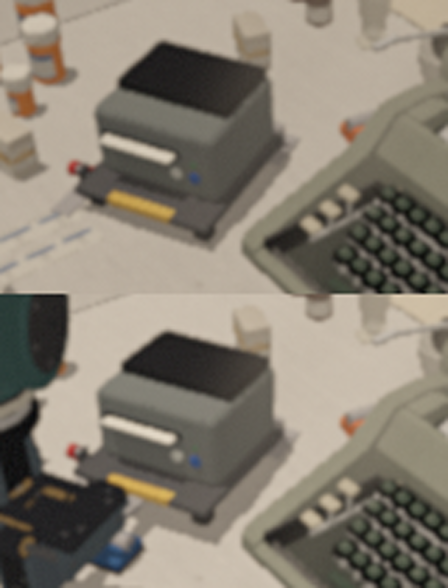

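Compared with the start, the printer is tilting up. The red leg at (75,450) hasn't swung yet. I'll go further and use the top camera for the strip's height and the red blob.

```bash
cat > top.py <<'E'
from w import *
import sys
def top(f):
    for n in('top','scene'):
        im,d=grab(n);cv2.imwrite(f'pics/{f}{n}.png',im[:,:,::-1]);P=pts(n,d)
        h=cv2.cvtColor(im,cv2.COLOR_RGB2HSV).astype(int);H,S,V=h[...,0],h[...,1],h[...,2]
        near=np.hypot(P[...,0]-.485,P[...,1]-.405)<.07
        m=near&(H>17)&(H<32)&(S>110)&(V>110)&(P[...,2]>.015)
        print(n,'yel',m.sum(),np.median(P[m],0) if m.sum() else '')
        m=near|(np.hypot(P[...,0]-.455,P[...,1]-.485)<.06)
        m&=((H<6)|(H>172))&(S>130)&(P[...,1]>.44)&(P[...,2]<.08)
        print('  red',m.sum(),(np.median(P[m],0),P[m].min(0),P[m].max(0)) if m.sum() else '')
if __name__=='__main__': top(sys.argv[1])
E
python3 top.py a
python3 -m handwheel '[[10,0,0.01,0.05,0],[10,0,0.01,0.05,0],[10,0,0.01,0.05,0],[10,0,0,0.05,0],[10,0,0,0,0]]' 30
python3 top.py b; python3 g.py
```

```text
top yel 0 
  red 0 
scene yel 108 [0.4884 0.3991 0.0432]
  red 6 (array([0.4589, 0.4838, 0.0512]), array([0.4569, 0.4814, 0.0468]), array([0.4607, 0.4859, 0.0555]))
clock: 21.32
tool_pos: [0.3462, 0.3379, 0.0563]
eef_rot: [[0.422, -0.907, 0.002], [-0.907, -0.422, 0.001], [-0.001, -0.002, -1.0]]
ft_force: [-0.4, -1.4, 17.1]
width: 0.0232
top yel 0 
  red 0 
scene yel 128 [0.4865 0.4016 0.0469]
  red 22 (array([0.4578, 0.4816, 0.0411]), array([0.4507, 0.4658, 0.0129]), array([0.4634, 0.486 , 0.0594]))
t21.42 tcp [0.3462 0.338  0.0564] jaw ang -65.0 F [ 0.  -1.2 15.7] w 0.0237 j6 1.86
```

```bash

python3 -m handwheel '[[10,0,0,0.03,0],[10,0,0,0.03,0],[10,0,0,0.03,0],[10,0,0,0,0],[10,0,0,0,0]]' 30
python3 top.py c; python3 g.py
python3 -m handwheel '[[10,0,0,0.03,0],[10,0,0,0.03,0],[10,0,0,0.03,0],[10,0,0,0,0],[10,0,0,0,0]]' 30
python3 top.py d; python3 chk.py l4; python3 g.py
python3 - <<'E'
import cv2,numpy as np
a=[cv2.imread(f'pics/{k}scene.png')[155:215,160:250] for k in 'bcd']
cv2.imwrite('pics/cmp4.png',cv2.resize(np.hstack([a[0],a[2]]),None,fx=4.4,fy=4.4,interpolation=cv2.INTER_CUBIC))
E
```

```text
clock: 21.83
tool_pos: [0.3461, 0.3378, 0.0528]
eef_rot: [[0.422, -0.907, 0.001], [-0.907, -0.422, 0.001], [-0.0, -0.002, -1.0]]
ft_force: [-0.4, -0.7, 18.3]
width: 0.0237
top yel 0 
  red 0 
scene yel 129 [0.4867 0.4033 0.0487]
  red 18 (array([0.4588, 0.4819, 0.0467]), array([0.4534, 0.4772, 0.0167]), array([0.463 , 0.4877, 0.0594]))
t21.93 tcp [0.3461 0.3379 0.0528] jaw ang -65.0 F [-1.9 -1.2 17.4] w 0.0238 j6 1.86
clock: 22.35
tool_pos: [0.346, 0.3378, 0.0492]
eef_rot: [[0.422, -0.907, 0.001], [-0.907, -0.422, 0.001], [-0.0, -0.001, -1.0]]
ft_force: [-0.8, -0.9, 18.0]
width: 0.0239
top yel 0 
  red 0 
scene yel 125 [0.4867 0.4025 0.0509]
  red 26 (array([0.4579, 0.4821, 0.0465]), array([0.4503, 0.4634, 0.0167]), array([0.4636, 0.4864, 0.0626]))
pts 1911 slope -2.3 midline at y=0: z 18.0 rms 0.62 x 0.4
yel n 0 z 
blk 2139 jaw [-23.5533 -10.6563  24.0787] fwd [-19.2487   9.7206  21.0483] z [0.0129 0.0147 0.0246]
t22.55 tcp [0.346  0.3378 0.0492] jaw ang -65.0 F [-2.4 -2.4 18.3] w 0.0236 j6 1.86
```

View pics/cmp4.png

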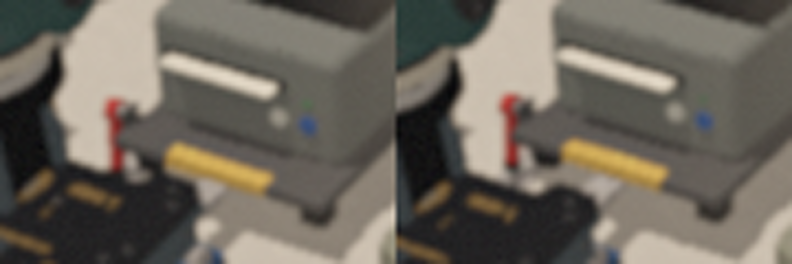

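The red leg has swung down and stands under the printer's left side at (510,135). The strip has risen about 21 mm. Now let the printer down gently.

```bash

python3 -m handwheel '[[10,0,0,-0.03,0],[10,0,0,-0.03,0],[10,0,0,-0.03,0],[10,0,0,-0.03,0],[10,0,0,-0.03,0]]' 30
python3 top.py e; python3 g.py
python3 -m handwheel '[[10,0,0,-0.03,0],[10,0,0,-0.03,0],[10,0,0,-0.03,0],[10,0,0,-0.03,0],[10,0,0,-0.03,0]]' 30
python3 top.py f; python3 g.py
python3 -m handwheel '[[10,0,0,-0.03,0],[10,0,0,-0.03,0],[10,0,0,-0.03,0],[10,0,0,0,0],[10,0,0,0,0]]' 30
python3 top.py g; python3 chk.py l5; python3 g.py
```

```text
clock: 22.97
tool_pos: [0.3459, 0.3377, 0.0549]
eef_rot: [[0.422, -0.907, 0.001], [-0.907, -0.422, 0.001], [-0.0, -0.001, -1.0]]
ft_force: [1.3, 2.0, 5.4]
width: 0.0238
top yel 0 
  red 0 
scene yel 125 [0.4864 0.4044 0.0473]
  red 23 (array([0.4577, 0.4811, 0.0428]), array([0.4501, 0.4643, 0.0131]), array([0.4639, 0.4851, 0.0594]))
t23.07 tcp [0.3459 0.3377 0.0549] jaw ang -65.0 F [1.5 1.1 8.3] w 0.0238 j6 1.86
clock: 23.48
tool_pos: [0.3452, 0.337, 0.0603]
eef_rot: [[0.422, -0.906, -0.001], [-0.906, -0.422, -0.0], [0.0, 0.001, -1.0]]
ft_force: [0.7, 1.1, -4.4]
width: 0.0237
top yel 0 
  red 0 
scene yel 129 [0.4862 0.4031 0.0451]
  red 22 (array([0.4582, 0.4823, 0.0412]), array([0.4534, 0.4761, 0.0141]), array([0.4629, 0.4862, 0.0572]))
t23.58 tcp [0.345  0.3369 0.0603] jaw ang -65.0 F [ 0.6  1.1 -3.8] w 0.0239 j6 1.86
clock: 24.0
tool_pos: [0.3451, 0.337, 0.0641]
eef_rot: [[0.422, -0.906, -0.001], [-0.906, -0.422, -0.0], [0.0, 0.001, -1.0]]
ft_force: [-0.8, -0.4, -3.9]
width: 0.0235
top yel 0 
  red 0 
scene yel 121 [0.4883 0.4008 0.0451]
  red 21 (array([0.4578, 0.4823, 0.0466]), array([0.4523, 0.467 , 0.0185]), array([0.4619, 0.4856, 0.0578]))
pts 1643 slope 4.8 midline at y=0: z 17.9 rms 0.60 x 0.3
yel n 0 z 
blk 1817 jaw [-23.6551 -11.0109  24.0762] fwd [-19.2781   9.3881  20.8737] z [0.0129 0.0148 0.0246]
t24.20 tcp [0.3453 0.3371 0.0641] jaw ang -65.0 F [-1.7 -0.5 -4.1] w 0.0238 j6 1.86
```

The force has gone to bar weight only and the strip stays about 16 mm up, so the printer rests on the leg. Withdraw the bar along its axis, then lift.

```bash

python3 -m handwheel '[[10,0,0,0,0],[10,0,0,0,0],[10,0,0.1,-0.008,0],[10,0,0.15,-0.013,0],[10,0,0.15,-0.013,0]]' 40
python3 -m handwheel '[[10,0,0.15,-0.013,0],[10,0,0.15,-0.013,0],[10,0,0.1,-0.01,0],[10,0,0,0,0],[10,0,0,0,0]]' 40
python3 g.py; python3 top.py h
```

```text
clock: 24.62
tool_pos: [0.3306, 0.3304, 0.0656]
eef_rot: [[0.422, -0.907, 0.0], [-0.907, -0.422, 0.0], [-0.0, -0.0, -1.0]]
ft_force: [0.2, -0.4, -2.6]
width: 0.0234
clock: 25.03
tool_pos: [0.3164, 0.3238, 0.0672]
eef_rot: [[0.422, -0.906, 0.0], [-0.906, -0.422, 0.0], [-0.0, -0.0, -1.0]]
ft_force: [-0.1, -0.1, -1.1]
width: 0.0238
t25.03 tcp [0.3164 0.3238 0.0672] jaw ang -65.0 F [-0.1 -0.1 -1.1] w 0.0238 j6 1.88
top yel 0 
  red 0 
scene yel 131 [0.4863 0.4022 0.045 ]
  red 23 (array([0.4572, 0.4814, 0.0423]), array([0.4533, 0.4773, 0.013 ]), array([0.4623, 0.4852, 0.0573]))
```

```bash

python3 -m handwheel '[[10,0,0,-0.3,0],[10,0,0,-0.8,0],[10,0,0,-0.9,0],[10,0,0,-0.9,0],[10,0,0,-0.9,0]]' 45
python3 -m handwheel '[[10,0.2,-0.2,-0.7,0],[10,0.6,-0.3,-0.3,0],[10,0.8,-0.3,0,0],[10,0.8,-0.3,0,0],[10,0.8,-0.17,0,0]]' >/dev/null
python3 -m handwheel '[[10,0.6,0,0,0],[10,0.2,0,0,0],[10,0,0,0,-0.5],[10,0,0,0,-1],[10,0,0,0,-1]]'
python3 -m handwheel '[[10,0,0,0,-1],[10,0,0,0,-1],[10,0,0,0,-1],[10,0,0,0,-1],[10,0,0,0,-1]]' >/dev/null
python3 -m handwheel '[[10,0,0,0,-1],[10,0,0,0,-1],[10,0,0,0,-1],[10,0,0,0,-1],[10,0,0,0,-1]]' 
python3 -m handwheel '[[10,0,0,0,-1],[10,0,0,0,-0.64],[10,0,0,0,0],[10,0,0,0,0],[10,0,0,0,0]]' >/dev/null
python3 g.py .441 -.0994 .06 5.7
```

```text
clock: 25.55
tool_pos: [0.3163, 0.3235, 0.2206]
eef_rot: [[0.422, -0.907, -0.0], [-0.907, -0.422, -0.0], [0.0, 0.0, -1.0]]
ft_force: [0.6, 1.4, -1.7]
width: 0.0237
clock: 26.38
tool_pos: [0.4301, 0.2001, 0.2589]
eef_rot: [[0.611, -0.792, -0.0], [-0.792, -0.611, 0.0], [-0.0, 0.0, -1.0]]
ft_force: [-0.3, -0.1, -2.3]
width: 0.0236
clock: 27.22
tool_pos: [0.4299, 0.2004, 0.2589]
eef_rot: [[0.999, -0.04, -0.0], [-0.04, -0.999, -0.0], [-0.0, 0.0, -1.0]]
ft_force: [0.8, -0.5, -1.9]
width: 0.0239
t27.63 tcp [0.43   0.2003 0.259 ] jaw ang 5.6 F [-0.1  0.2 -2.2] w 0.0236 j6 0.29
yaw units -0.03
shift units [-0.471  7.482  4.974]
```

```bash

python3 -m handwheel '[[10,0,0.5,0,0],[10,0,0.8,0,0],[10,0,0.8,0,0],[10,0,0.8,0,0],[10,0,0.8,0,0]]' >/dev/null
python3 -m handwheel '[[10,-0.07,0.8,0,0],[10,-0.1,0.8,0,0],[10,-0.1,0.8,0,0],[10,-0.1,0.8,0,0],[10,-0.1,0.58,0,0]]' 
python3 -m handwheel '[[10,0,0,0.4,0],[10,0,0,0.9,0],[10,0,0,0.9,0],[10,0,0,0.9,0],[10,0,0,0.9,0]]' >/dev/null
python3 -m handwheel '[[10,0,0,0.5,0],[10,0,0,0.3,0],[10,0,0,0,0],[10,0,0,0,0],[10,0,0,0,0]]' 
python3 chk.py p1 2>&1 | head -1; python3 g.py
```

```text
clock: 28.47
tool_pos: [0.4408, -0.1016, 0.2592]
eef_rot: [[0.995, 0.097, 0.001], [0.097, -0.995, -0.0], [0.001, 0.0, -1.0]]
ft_force: [0.0, 0.4, -2.3]
width: 0.0237
clock: 29.3
tool_pos: [0.4416, -0.0996, 0.0679]
eef_rot: [[0.995, 0.098, 0.001], [0.098, -0.995, -0.0], [0.001, 0.0, -1.0]]
ft_force: [-0.5, 0.4, -2.2]
width: 0.0239
pts 1630 slope 4.5 midline at y=0: z 18.1 rms 0.60 x 0.7
t29.35 tcp [ 0.4418 -0.0996  0.0681] jaw ang 5.7 F [-0.5  0.8 -1.7] w 0.0232 j6 -0.37
```

```bash

python3 -m handwheel '[[10,0,0,0.2,0],[10,0,0,0.3,0],[10,0,0,0.25,0],[10,0,0,0.1,0],[10,0,0,0,0]]' 
python3 -m handwheel '[[10,0,0,0,0],[10,0,0,0,0],[10,0,0,0.06,0],[10,0,0,0.06,0],[10,0,0,0.06,0]]' 4
python3 -m handwheel '[[10,0,0,0.03,0],[10,0,0,0,0],[10,0,0,0,0],[10,0,0,0,0],[10,0,0,0,0]]' 
python3 chk.py p2 2>&1 | head -1; python3 g.py
```

```text
clock: 29.77
tool_pos: [0.4406, -0.0994, 0.0323]
eef_rot: [[0.995, 0.099, -0.001], [0.099, -0.995, 0.0], [-0.001, -0.0, -1.0]]
ft_force: [-0.3, 1.8, -0.3]
width: 0.0237
clock: 30.18
tool_pos: [0.4412, -0.0995, 0.0258]
eef_rot: [[0.995, 0.099, 0.001], [0.099, -0.995, -0.0], [0.001, 0.0, -1.0]]
ft_force: [0.7, -2.4, 0.4]
width: 0.0237
clock: 30.6
tool_pos: [0.4408, -0.0994, 0.0246]
eef_rot: [[0.995, 0.099, -0.0], [0.099, -0.995, 0.0], [-0.0, -0.0, -1.0]]
ft_force: [-0.1, 1.1, -1.8]
width: 0.0235
pts 1841 slope 0.1 midline at y=0: z 17.6 rms 0.62 x 0.3
t30.65 tcp [ 0.4409 -0.0994  0.0246] jaw ang 5.7 F [ 0.8  0.  -1.5] w 0.0242 j6 -0.37
```

Flat. Release, retreat and check.

```bash

python3 -m handwheel '[[30,0,0,0,0],[40,0,0,0,0],[60,0,0,0,0],[60,0,0,0,0],[60,0,0,0,0]]' 
python3 -m handwheel '[[60,0,0,-0.4,0],[60,0,0,-0.8,0],[60,0,0,-0.9,0],[60,0,0,-0.9,0],[60,0,0,-0.9,0]]' 
python3 -m handwheel '[[60,0,0,-0.9,0],[60,0,0,-0.5,0],[60,0,0,0,0],[60,0,0,0,0],[60,0,0,0,0]]' 
python3 - <<'E'
from top import *
top('fin')
im=cv2.imread('pics/finscene.png');d=grab('scene')[1]
cv2.imwrite('pics/fin.png',np.vstack([cv2.resize(im[90:390,90:460],(740,600))]))
im,d=grab('top');P=pts('top',d);h=cv2.cvtColor(im,cv2.COLOR_RGB2HSV).astype(int);z=P[...,2]
m=(z>.005)&(z<.04)&(np.hypot(P[...,0]-.44,P[...,1]-.382)<.045)
print('block top z',np.percentile(z[m],[50,98]),cv2.minAreaRect(P[m][:,:2].astype(np.float32)))
E
python3 g.py
```

```text
clock: 31.07
tool_pos: [0.4409, -0.0994, 0.0246]
eef_rot: [[0.995, 0.099, -0.0], [0.099, -0.995, -0.0], [-0.0, 0.0, -1.0]]
ft_force: [0.8, -0.9, -0.1]
width: 0.0539
clock: 31.48
tool_pos: [0.4405, -0.0993, 0.1822]
eef_rot: [[0.995, 0.099, -0.0], [0.099, -0.995, 0.0], [-0.0, -0.0, -1.0]]
ft_force: [0.5, -0.4, 0.4]
width: 0.0602
clock: 31.9
tool_pos: [0.4404, -0.0993, 0.2357]
eef_rot: [[0.995, 0.099, -0.001], [0.099, -0.995, 0.0], [-0.001, -0.0, -1.0]]
ft_force: [0.3, -0.3, 0.0]
width: 0.06
top yel 189 [0.4882 0.4018 0.0429]
  red 48 (array([0.4578, 0.4837, 0.0357]), array([0.4511, 0.4779, 0.0106]), array([0.4675, 0.4902, 0.0564]))
scene yel 123 [0.4855 0.4021 0.045 ]
  red 21 (array([0.4574, 0.4811, 0.0404]), array([0.4534, 0.4777, 0.0127]), array([0.4624, 0.4846, 0.0566]))
block top z [0.0221 0.0325] ((0.4367634057998657, 0.38189658522605896), (0.04335129261016846, 0.050038620829582214), 25.946008682250977)
t32.10 tcp [ 0.4404 -0.0993  0.2354] jaw ang 5.7 F [-0.1  0.1 -0.4] w 0.0601 j6 -0.37
```

View pics/fin.png

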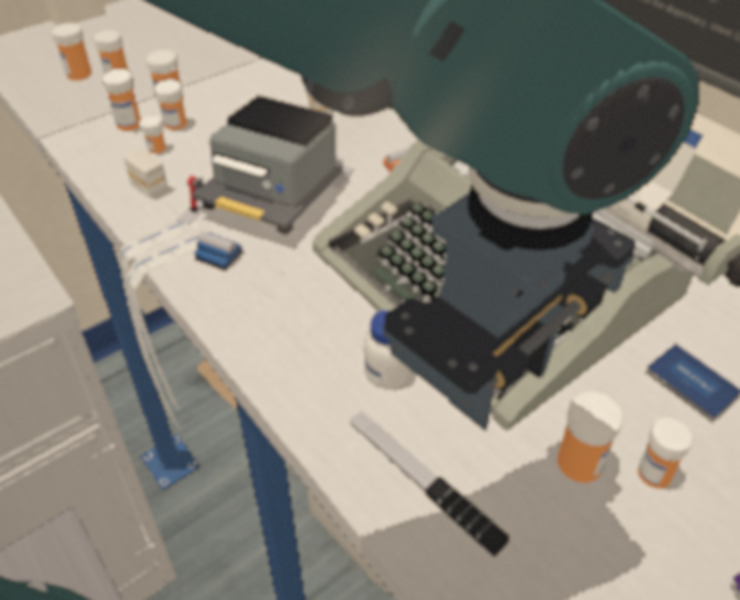

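The printer stands raised on its red leg at (193,193). The block is upright at (218,250), the bar lies flat from (355,420) to (500,545), and the bottle, vial and box stand where they were. The gripper is clear of everything.

```bash
python3 -c "
from bench import manip
manip.hand_in();print(manip.read_state()['clock'])"
```

```text
the job is handed in; nothing more can be done
the job is handed in; nothing more can be done
```

The job is done and handed in at about 32 s of the 64 s allowed. The printer rests on its red leg, the block stands in front of the edge, and the bar lies flat about where I picked it up.

- **Block:** I set it with its middle about 45 mm in front of the yellow-marked edge.
- **Lift:** I tilted the bar to 29° and slid it over the ridge, with the tip about 12 mm under the edge. I levered to slightly past level, with up to about 18 N at the hand, and the leg swung in. Then I let the printer down slowly, drew the bar out and laid it flat.

**Last checks:**
- **Printer:** the yellow strip stayed about 15–16 mm higher than at the start after the bar was gone, and the leg stood under the left side. That is slightly under the 17 mm expected, but within camera error.
- **Block and bar:** the block was upright with its top at 32 mm, within 1 mm of its place after the lift by the wrist camera. The final top-camera reading puts it about 3 mm from the earlier wrist-camera one, within the error between the two cameras. The bar's slope was 0.1°, measured just before I let go.
- **Bystanders:** the bottle and vial looked unmoved, and so did the box I took as the bystander. I judged that by eye and did not measure them again.
- **Gripper:** clear of everything, with no load on the wrist.

**Gaps in the checks:** during the lift the strip was out of view of the wrist and top cameras, so the scene camera alone gave its height and showed the leg. I did not measure the leg's angle directly.

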